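Roll two hexagonal maple blanks marked face up against the drilling fence

ROBOT

A 6-joint arm with a two-finger parallel gripper is mounted at the origin on the work surface. World frame = base frame: x ahead of the robot, y to its left, z up, the work surface at z = 0. Lengths are in m, angles in rad, forces in N, time in s.
With the tool pointing down it reaches from about 0.3 to 0.825 m from the base axis. Payload 5.4 kg.
Tool frame: the origin (TCP) lies midway between the tips of the shut fingers; the grasp point (between the pads) lies 19 mm behind it; x points along the fingers, y is the direction in which the jaws open and shut, and the axes are right-handed (so a half turn about x gives the same grasp; the last joint's range is limited). The gripper opens to 92 mm and grips with 3 to 60 N. Pads are 20 mm wide; open, the fingers measure 128 mm over their backs; the gripper's body (75 mm by 189 mm) begins 69 mm behind the grasp point.
Start: joints at [1.113, 0.158, 1.597, -0, 1.386, -0.21], TCP at [0.141, 0.557, 0.215] pointing down, gripper open.
Joint ranges: [-2.91, 2.91], [-0.94, 2.29], [0.18, 2.7], [-1.29, 4.43], [0.17, 2.64], [-3, 3]. Speed limits (rad/s): [2.57, 2.57, 3.14, 3.14, 3.14, 3.14].

INTERFACE

Orientations are given as a unit quaternion [x, y, z, w].
In Python, from station import ctrl gives the robot as it stands.
- The arm moves only by the tool drive_tool, never from a script. Its argument "plan" is a list of rows, each a list of 5 numbers: the shift along the tool's x, y, z in m, then the turn about the tool's x in rad, then the closure, from 0 (fully open) to 1 (shut). A call has 1 to 5 rows; each row shifts and turns the commanded pose from where the row before left it, along the tool's axes as they then stand; what a row does not reach is not made up. A row lasts 1/12 s, in which the tool goes at most 41.7 mm and 7.16 degrees, less where a joint would pass 70% of its speed; a pose out of reach is approached as far as the arm can. A call with a gripper value outside its range is refused whole. The fingers move at their own pace and stop on an object; "grip_force" is the grip in N (left out, the last holds). Time passes only in rows, so rows that do not move let the fingers close. It gives the time, the measured TCP pose, the force and the opening at its end, in the units of the state.
- ctrl.get_obs(): the state, without advancing time (a new reading comes with each control period).
- ctrl.read_camera(name): name is "side" or "top" or "wrist"; returns the picture (480x640x3 uint8, red, green, blue); there is no depth.
- ctrl.camera_model(name): a dict with "mtx" (3x3 intrinsics, pixels), "extrinsics" (4x4, takes a point from camera to world coordinates). Camera axes: x right, y down, z forward; pixel columns grow to the right and rows downward; lengths in m; the calibration is good to about 2 mm. A picture is of the moment at which its call begins: read the wrist's pose just before it. camera_model takes no time and is no camera call; for the wrist camera it gives the pose at the moment of the call.
- ctrl.hand_in(): hands the job in, once; it reports no verdict.
Trained networks look in the newest picture that a camera, given by its name, has taken for a name from the list of things; names that differ only in an ending like _2 or _b are one class to them, and where a whole thing is asked for, a point or a joint stands for the part that bears it (a point fixed in the world has none). Each returns a list of dicts, best first, with "conf" (0 to 1); they miss things now and then, are a little off and sometimes report something else, mostly with a low value. They report only what shows in the picture. A call takes as long as a camera call. They do not tell look-alikes from the thing itself.
- ctrl.recognise(camera, target): "centre" ([x, y, z] in m, in world coordinates, good to about 4 mm: the middle of the surface that is visible of it).
- ctrl.trace(camera, target): "region" (480x640 bool, what is visible of it).
The state is a dict: "time": time; "joint_positions": joint angles; "joint_vel": joint speeds; "tau": joint torques, N m; "tcp_pos": TCP position; "eef_rot": TCP orientation; "wrist_force": force on the tool from outside, world axes, zero at the start; "moment": the same for the moment, N m; "finger_gap": opening from 0.0 (shut) to 1.0 (fully open).
Only numpy, scipy, OpenCV 4.12 (cv2) and the standard library are available. Lean on these libraries where they do the work, as an engineer would, in place of code of your own. Each camera call takes 0.05 s, during which the arm holds its last target.

TASK

The two six-sided maple blanks lie on the drilling jig. Without picking them up, roll each one over its flats until its red-striped face is on top, and leave both lying flat and pushed snug and square against the jig's fence, side by side, ready for drilling. Leave the drill, the chisel and the brush where they are.

Things in the scene. Friction and masses are not known exactly. Their poses are not given: they have to be found in the camera images.
- jig: fixed jig: grey board, top 12 mm above the table, with an aluminium-faced fence along its edge nearest the robot. Origin at table height under the middle of the fence's working face, the plane x = 0. x points away from the robot, out over the board (to 190 mm); y along the fence, both 420 mm long; z up. Fence top 52 mm above the table. A blank flush to the fence has its origin at x = 29 mm here
- blank_a: loose pale maple hexagonal bar, 140 mm long, 50 mm across flats, 57.7 across corners, each flat 28.9 wide, 0.15 to 0.29 kg, lying on a flat on the board, axis roughly along the fence; left or right of the other blank. Origin: its centre, 37 mm above the table when flat; y along the bar. Friction on the board 0.41 to 0.53: it slides if pushed at mid-height, tips on to its next flat if pushed near its top
- blank_b: the other blank: same bar, size, origin, axes and behaviour as blank_a; the two may start swapped left and right. Tipping a blank over one flat towards the fence turns it 60 degrees and carries it 28.9 mm nearer
- blank_a_mark (a point): centre of blank_a's marked flat: red stripe 18 mm wide, as long as the bar, two black dots, red also on the bar's ends. z points straight out of the flat, y along the bar. Starts one flat short of the top: on the upper sloping flat on the side away from the fence
- blank_b_mark (a point): centre of blank_b's marked flat, striped alike, same axes. Starts two flats short of the top: on the lower sloping flat on the side away from the fence, so at first no stripe is seen on this blank from above
- drill: bystander: black, grey and red cordless drill standing on its battery, 200 mm long, 195 mm tall, left of the jig. Origin: centre of its underside
- chisel: bystander: chisel with a round wooden handle lying on the table right of the jig, 245 mm long, 30 mm high. Origin: on the table under its middle; x points to the blade
- brush: bystander: black bench brush with a wooden back, 200 mm long, 57 mm high, on the table beyond the jig. Origin: centre of its underside; x along its length
Not all that is in view belongs to the job. What is shaped like the blank_b but purple or turquoise is not meant.

How it is judged:
At the end, for the whole second after the job is handed in: both blanks lie still on the jig's base board with the red stripe on top (striped flat level within 0.1 rad), touching the fence or within about 4 mm of it, and parallel to it within 0.06 rad (angle between each of blank_a_mark, blank_b_mark's own z axis and vertical below 0.1 rad and height (world z) of each of blank_a_mark, blank_b_mark above 0.056 m and x of blank_a in the frame of jig between 0.022 and 0.0334 m and angle between the y axis of each of blank_a, blank_b and the y axis of jig, either way round below 0.06 rad and linear speed of each of blank_a, blank_b below 0.01 m/s and x of blank_b in the frame of jig between 0.022 and 0.0334 m).
It fails at once if blank_a is picked up (its centre rises more than 33 mm above its lying height) (height (world z) of blank_a above 0.07 m).
It fails at once if blank_b is picked up (its centre rises more than 33 mm above its lying height) (height (world z) of blank_b above 0.07 m).
It fails at once if the drill is displaced by more than 30 mm (distance of drill from where it was at the start of the episode above 0.03 m).
It fails at once if the chisel is displaced by more than 30 mm (distance of chisel from where it was at the start of the episode above 0.03 m).
It fails at once if the brush is displaced by more than 30 mm (distance of brush from where it was at the start of the episode above 0.03 m).
It also fails if it takes over 61 s, if anything falls off the work surface, if the arm or the gripper's body presses on something with over 40 N, if the wrist force passes 120 N, or if a joint passes its speed limit or range.

## Working session

There is one attempt and no reset: what is moved stays moved. The work goes in short steps, Python scripts to look and compute and a tool call to move; the robot and the scene stay as the last step left them, time stands still between calls to the robot, and variables do not carry over. Pictures are saved under pics/ and viewed, and the job is handed in when it is done.

Besides the shell and the picture viewer there is one more tool, called after "Emit:" in YAML: its name, and indented under it one key for each argument. drive_tool: Moves the arm, as the interface text tells. Its arguments: {"type":"object","properties":{"plan":{"type":"array","items":{"type":"array","items":{"type":"number"}}},"grip_force":{"type":"number"}},"required":["plan"]}

```bash
mkdir -p pics; ls
python3 - <<'E'
from station import ctrl
import cv2,numpy as np
print(ctrl.get_obs())
for c in ["top","side"]:
    im=ctrl.read_camera(c); cv2.imwrite(f"pics/{c}0.png",im[:,:,::-1])
    m=ctrl.camera_model(c); print(c,m["mtx"],np.round(m["extrinsics"],4))
for t in ["blank_a","jig","blank_a_mark"]:
    for r in ctrl.recognise("top",t): print(t,r)
E
```

```text
pics
{'time': 0.0, 'joint_positions': array([ 1.11288623e+00,  1.59056900e-01,  1.59822349e+00, -2.96593606e-06,
        1.38620451e+00, -2.10104764e-01]), 'joint_vel': array([-0.00089808, -0.00107398, -0.00154557,  0.00122113, -0.00070401,
       -0.00076151]), 'tau': array([-9.03284417e-04, -3.85577452e+01, -3.22102833e+01,  6.98616472e-02,
        3.81339504e-02, -1.72172627e-04]), 'tcp_pos': array([0.14077432, 0.55685319, 0.2136189 ]), 'eef_rot': array([ 0.08675581,  0.70190407, -0.08802056,  0.70146738]), 'wrist_force': array([-0.14759787,  0.13345676, -0.65914467]), 'moment': array([ 0.02413775, -0.00817326, -0.0351859 ]), 'finger_gap': 0.994980547998207}
top [[586.93914236   0.         315.40606244]
 [  0.         586.93914236 244.09775076]
 [  0.           0.           1.        ]] [[-1.570e-02 -9.957e-01  9.180e-02  4.219e-01]
 [-9.999e-01  1.590e-02  8.000e-04 -4.700e-03]
 [-2.300e-03 -9.180e-02 -9.958e-01  1.509e+00]
 [ 0.000e+00  0.000e+00  0.000e+00  1.000e+00]]
side [[445.30363227   0.         326.13640731]
 [  0.         445.30363227 241.36624521]
 [  0.           0.           1.        ]] [[-0.9977 -0.041   0.0534  0.4886]
 [-0.0654  0.7755 -0.6279  0.732 ]
 [-0.0157 -0.63   -0.7765  0.9875]
 [ 0.      0.      0.      1.    ]]
blank_a {'centre': [0.7845, 0.224, 0.0515], 'conf': 0.7}
blank_a {'centre': [0.536, 0.1106, 0.0629], 'conf': 0.65}
blank_a {'centre': [0.3069, 0.3186, 0.0479], 'conf': 0.61}
blank_a {'centre': [0.5624, -0.1024, 0.0596], 'conf': 0.56}
blank_a {'centre': [0.8137, -0.1652, 0.0463], 'conf': 0.55}
jig {'centre': [0.4877, 0.0044, 0.0157], 'conf': 0.76}
```

View pics/top0.png

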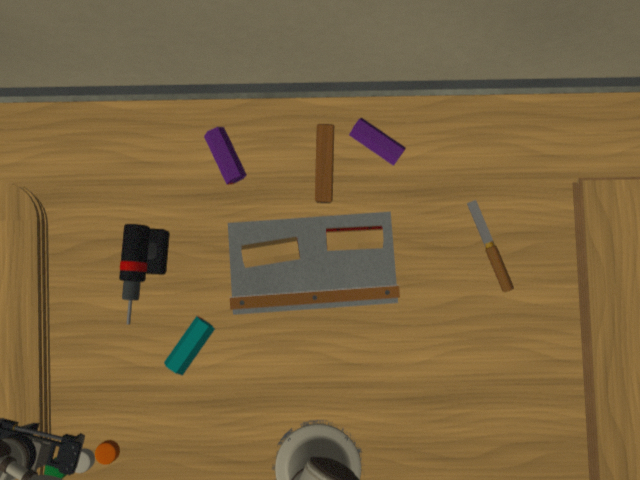

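View pics/side0.png

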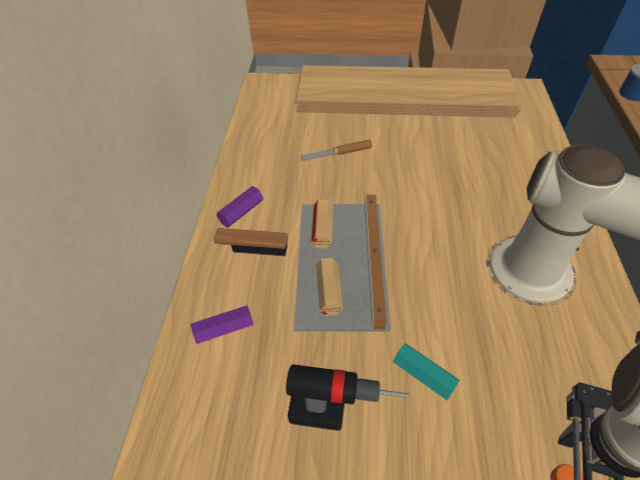

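```bash
cat > h.py <<'E'
from station import ctrl
import cv2,numpy as np
from scipy.optimize import minimize
def proj(cam,P):
    m=ctrl.camera_model(cam) if isinstance(cam,str) else cam
    T=np.linalg.inv(m["extrinsics"]); p=np.asarray(P)@T[:3,:3].T+T[:3,3]; q=p@np.array(m["mtx"]).T
    return q[:,:2]/q[:,2:]
def xf(P,x,y,a):
    c,s=np.cos(a),np.sin(a); P=np.asarray(P,float)
    return np.c_[x+c*P[:,0]-s*P[:,1], y+s*P[:,0]+c*P[:,1], P[:,2]]
def hexm():
    a=np.arange(6)*np.pi/3; r=.0289
    return np.array([[r*np.cos(t),yy,.037+r*np.sin(t)] for t in a for yy in(-.07,.07)])
def mask(cam,hulls):
    S=16; im=np.zeros((480,640),np.uint8)
    for P in hulls:
        q=cv2.convexHull(proj(cam,P).astype(np.float32))
        cv2.fillConvexPoly(im,np.round(q*S).astype(np.int32),1,shift=4)
    return im>0
def fit(cams,regs,model,x0,d):
    ms=[ctrl.camera_model(c) for c in cams]
    def f(p):
        v=0
        for m,r in zip(ms,regs):
            k=mask(m,model(p)); v+=1-(k&r).sum()/max(1,(k|r).sum())
        return v
    x0=np.array(x0,float); sim=np.vstack([x0]+[x0+np.eye(len(x0))[i]*d[i] for i in range(len(x0))])
    r=minimize(f,x0,method="Nelder-Mead",options=dict(initial_simplex=sim,xatol=1e-4,fatol=1e-4,maxiter=300))
    return r.x,r.fun
def blank(p): return [xf(hexm(),*p)]
def box(x0,x1,z0,z1,l=.21): return [[x,y,z] for x in(x0,x1) for y in(-l,l) for z in(z0,z1)]
def jig(p): # x,y,a,thick fence,back
    return [xf(box(-p[4],.19,0,.012),*p[:3]),xf(box(-p[3],0,0,.052),*p[:3])]
def regs(cam,t,near=None):
    out=[]
    for r in ctrl.trace(cam,t):
        m=np.asarray(r["region"]); ys,xs=np.nonzero(m); out.append((r["conf"],xs.mean(),ys.mean(),m))
    if near is not None: out.sort(key=lambda o:np.hypot(o[1]-near[0],o[2]-near[1]))
    return out
def pick(cam,t,P):
    o=regs(cam,t,proj(cam,[P])[0])
    print(cam,t,[(round(a[0],2),round(a[1]),round(a[2]),a[3].sum()) for a in o][:2]); return o[0][3]
E
python3 - <<'E'
from h import *
ctrl.read_camera("top");ctrl.read_camera("side")
cams=["top","side"]
for n,P,a in [("blank_b",(.54,.11,.05),.1),("blank_a",(.56,-.10,.05),0.)]:
    R=[pick(c,n,P) for c in cams]
    print(n,fit(cams,R,blank,[P[0],P[1],a],[.01,.01,.1]))
    for c,r in zip(cams,R): print(c,fit([c],[r],blank,[P[0],P[1],a],[.01,.01,.1]))
J=[pick(c,"jig",(.5,0,.01)) for c in cams]
J=[r|0 for r in J]
# fill the blank holes
J=[cv2.morphologyEx(r.astype(np.uint8),cv2.MORPH_CLOSE,np.ones((41,41)))>0 for r in J]
p,f=fit(cams,J,jig,[.43,0,0.05,.02,.03],[.02,.01,.05,.01,.01]);print("jig",p,f)
for c,r in zip(cams,J): print(c,fit([c],[r],jig,p,[.02,.01,.05,.01,.01]))
im=ctrl.read_camera("top")[:,:,::-1].copy()
for h in jig(p): 
    for q in proj("top",h): cv2.circle(im,tuple(int(round(v)) for v in q),1,(0,255,0),-1)
cv2.imwrite("pics/ov0.png",cv2.resize(im[190:340,200:420],None,fx=3.6,fy=3.6,interpolation=cv2.INTER_CUBIC))
print(ctrl.get_obs()["time"])
E
```

```text
top blank_b [(0.84, 270, 252, np.int64(1290)), (0.87, 354, 238, np.int64(1307))]
side blank_b [(0.63, 329, 287, np.int64(1242)), (0.74, 322, 224, np.int64(912))]
blank_b (array([0.5385832 , 0.10849944, 0.13666251]), np.float64(0.11227766571607434))
top (array([0.53932511, 0.11069904, 0.14979048]), np.float64(0.05355832721936904))
side (array([0.53764549, 0.10881194, 0.15130178]), np.float64(0.0482758620689655))
top blank_a [(0.87, 354, 238, np.int64(1307)), (0.84, 270, 252, np.int64(1290))]
side blank_a [(0.74, 322, 224, np.int64(912)), (0.63, 329, 287, np.int64(1242))]
blank_a (array([ 0.57075707, -0.10166056,  0.02980139]), np.float64(0.12010982387999736))
top (array([ 0.57105127, -0.10068087,  0.03049957]), np.float64(0.0417888563049853))
side (array([ 0.57037667, -0.10496074,  0.04269122]), np.float64(0.06960081883316271))
top jig [(0.85, 311, 267, np.int64(12927))]
side jig [(0.63, 346, 271, np.int64(9080))]
jig [0.43700925 0.00132016 0.05693084 0.03341678 0.042053  ] 0.0364390918797437
top (array([0.43963789, 0.00334183, 0.05186856, 0.0335696 , 0.04363054]), np.float64(0.012210879958651))
side (array([0.43700925, 0.00132016, 0.05693084, 0.03341678, 0.042053  ]), np.float64(0.009358170742473693))
0.7
```

View pics/ov0.png

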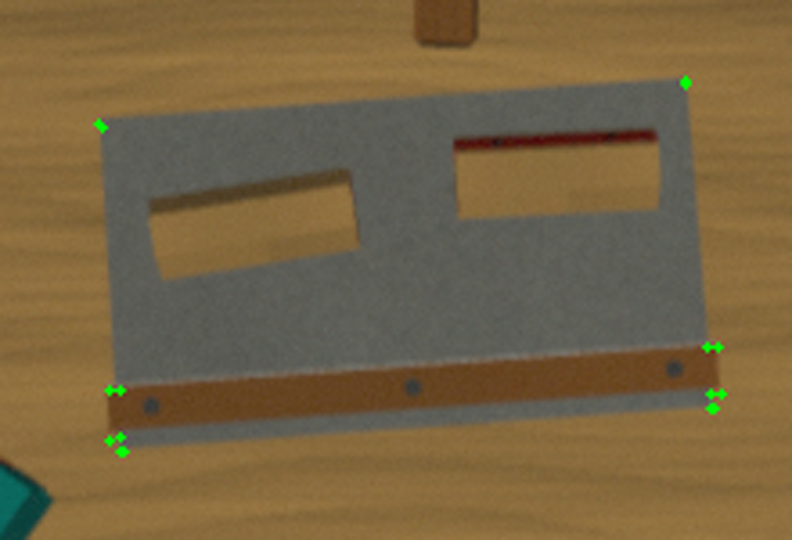

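```bash
cat >> h.py <<'E'
from scipy.spatial.transform import Rotation as Ro
def st():
    o=ctrl.get_obs(); R=Ro.from_quat(o["eef_rot"]).as_matrix()
    yaw=np.arctan2(-R[0,1],R[1,1])  # angle of tool y axis from world y
    print("t",round(o["time"],2),"tcp",np.round(o["tcp_pos"],4),"yaw_y",round(yaw,4),"F",np.round(o["wrist_force"],1),"gap",round(o["finger_gap"],2)); return o,R,yaw
def to(x,y,z,yaw):
    o,R,yw=st(); d=np.array([x,y,z])-o["tcp_pos"]
    t=(yaw-yw+np.pi/2)%np.pi-np.pi/2
    print("R\n",np.round(R,3)); print("delta tool",np.round(R.T@d,4),"turn about tool x",round(-t,4))
    # shift in final-yaw frame
    Rf=Ro.from_rotvec([0,0,t]).as_matrix()@R
    print("delta after turn",np.round(Rf.T@d,4))
E
python3 -c "
from h import *
to(.611,-.10,.2,.03)"
```

```text
t 0.7 tcp [0.1411 0.5574 0.2146] yaw_y -0.2478 F [-0.4 -0.3 -0.2] gap 1.0
R
 [[ 0.     0.245  0.969]
 [ 0.     0.969 -0.245]
 [-1.     0.     0.   ]]
delta tool [ 0.0146 -0.5221  0.6168] turn about tool x -0.2778
delta after turn [ 0.0146 -0.6712  0.45  ]
```

Emit:
drive_tool:
  plan:
    - [0,-0.028,0.028,-0.0556,0]
    - [0,-0.028,0.028,-0.0556,0]
    - [0,-0.028,0.028,-0.0556,0]
    - [0,-0.028,0.028,-0.0556,0]
    - [0,-0.028,0.028,-0.0556,0]

```text
time: 1.12
tcp_pos: [0.2607, 0.3986, 0.2147]
eef_rot: [-0.012, 0.707, 0.012, 0.707]
wrist_force: [0.1, 0.2, 0.3]
finger_gap: 0.998
```

```bash
python3 -c "
from h import *
to(.611,-.10,.2,.03)"
```

```text
t 1.12 tcp [0.2607 0.3986 0.2147] yaw_y 0.034 F [0.1 0.2 0.3] gap 1.0
R
 [[ 0.    -0.034  0.999]
 [ 0.     0.999  0.034]
 [-1.     0.     0.   ]]
delta tool [ 0.0147 -0.5102  0.3331] turn about tool x 0.004
delta after turn [ 0.0147 -0.5089  0.3351]
```

Emit:
drive_tool:
  plan:
    - [0,-0.034,0.0222,0,0]
    - [0,-0.034,0.0222,0,0]
    - [0,-0.034,0.0222,0,0]
    - [0,-0.034,0.0222,0,0]
    - [0,-0.034,0.0222,0,0]

```text
time: 1.53
tcp_pos: [0.3772, 0.2318, 0.2149]
eef_rot: [-0.011, 0.707, 0.011, 0.707]
wrist_force: [0.5, 0.3, 0.1]
finger_gap: 1.001
```

Emit:
drive_tool:
  plan:
    - [0,-0.034,0.0222,0,0]
    - [0,-0.034,0.0222,0,0]
    - [0,-0.034,0.0222,0,0]
    - [0,-0.034,0.0222,0,0]
    - [0,-0.034,0.0222,0,0]

```text
time: 1.95
tcp_pos: [0.4934, 0.065, 0.2149]
eef_rot: [-0.011, 0.707, 0.011, 0.707]
wrist_force: [-0.5, 0.7, 0.8]
finger_gap: 1.002
```

Emit:
drive_tool:
  plan:
    - [0,-0.034,0.0222,0,0]
    - [0,-0.034,0.0222,0,0]
    - [0,-0.034,0.0222,0,0]
    - [0,-0.034,0.0222,0,0]
    - [0,0,0,0,0]

```text
time: 2.37
tcp_pos: [0.5877, -0.0722, 0.2137]
eef_rot: [-0.01, 0.707, 0.008, 0.707]
wrist_force: [0.6, -0.2, -1.0]
finger_gap: 1.002
```

```bash
python3 -c "
from h import *
to(.611,-.10,.1,.03)"
```

```text
t 2.37 tcp [ 0.5877 -0.0722  0.2137] yaw_y 0.0249 F [ 0.6 -0.2 -1. ] gap 1.0
R
 [[ 0.001 -0.025  1.   ]
 [-0.002  1.     0.025]
 [-1.    -0.002  0.001]]
delta tool [ 0.1138 -0.0281  0.0225] turn about tool x -0.0051
delta after turn [ 0.1138 -0.0282  0.0223]
```

Emit:
drive_tool:
  plan:
    - [0.02,-0.028,0.022,0,0]
    - [0.035,0,0,0,0]
    - [0.035,0,0,0,0]
    - [0.024,0,0,0,0]
    - [0,0,0,0,0]

```text
time: 2.78
tcp_pos: [0.6036, -0.0918, 0.094]
eef_rot: [-0.009, 0.711, 0.012, 0.703]
wrist_force: [-0.0, 0.3, -1.0]
finger_gap: 1.002
```

```bash
python3 -c "
from h import *
to(.611,-.10,.057,.03)
cv2.imwrite('pics/w1.png',ctrl.read_camera('wrist')[:,:,::-1])
cv2.imwrite('pics/s1.png',ctrl.read_camera('side')[:,:,::-1])"
```

```text
t 2.78 tcp [ 0.6036 -0.0918  0.094 ] yaw_y 0.03 F [-0.   0.3 -1. ] gap 1.0
R
 [[-0.011 -0.03   0.999]
 [ 0.004  1.     0.03 ]
 [-1.     0.004 -0.011]]
delta tool [ 0.0369 -0.0086  0.0075] turn about tool x -0.0
delta after turn [ 0.0369 -0.0086  0.0075]
```

View pics/w1.png

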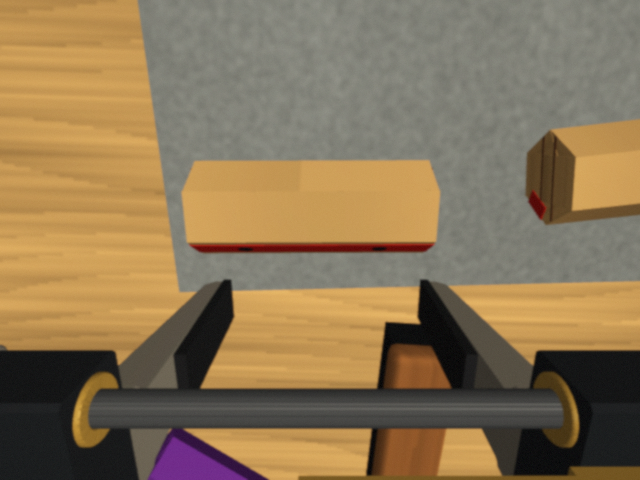

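View pics/s1.png

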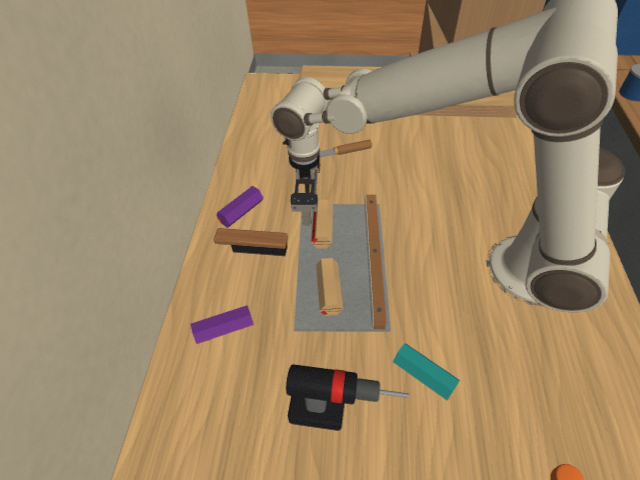

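Emit:
drive_tool:
  plan:
    - [0.0,-0.006,0.005,0,0]
    - [0,0,0,0,0]
    - [0.0,0,0,0,0]

```text
time: 3.13
tcp_pos: [0.6152, -0.1003, 0.1032]
eef_rot: [-0.011, 0.706, 0.01, 0.709]
wrist_force: [0.3, 0.8, 0.3]
finger_gap: 1.0
```

```bash
python3 -c "
from h import *
to(.611,-.10,.058,.03)"
```

```text
t 3.13 tcp [ 0.6152 -0.1003  0.1032] yaw_y 0.03 F [0.3 0.8 0.3] gap 1.0
R
 [[ 0.004 -0.03   1.   ]
 [-0.002  1.     0.03 ]
 [-1.    -0.002  0.004]]
delta tool [ 0.0452  0.0005 -0.0044] turn about tool x -0.0
delta after turn [ 0.0452  0.0005 -0.0044]
```

Emit:
drive_tool:
  plan:
    - [0.02,0,0,0,0]
    - [0.015,0,0,0,0]
    - [0.01,0,0,0,0]
    - [0,0,0,0,0]
    - [0,0,0,0,0]

```text
time: 3.55
tcp_pos: [0.6134, -0.0994, 0.0559]
eef_rot: [-0.011, 0.707, 0.011, 0.707]
wrist_force: [-0.5, 0.6, 0.1]
finger_gap: 0.999
```

```bash
python3 -c "
from h import *
to(.5978,-.10,.058,.03)"
```

```text
t 3.55 tcp [ 0.6134 -0.0994  0.0559] yaw_y 0.0303 F [-0.5  0.6  0.1] gap 1.0
R
 [[-0.   -0.03  1.  ]
 [ 0.    1.    0.03]
 [-1.    0.   -0.  ]]
delta tool [-0.0021 -0.0001 -0.0156] turn about tool x 0.0003
delta after turn [-0.0021 -0.0001 -0.0156]
```

Emit:
drive_tool:
  plan:
    - [-0.001,0,-0.005,0,0]
    - [-0.001,0,-0.005,0,0]
    - [0,0,-0.004,0,0]
    - [0,0,-0.002,0,0]
    - [0,0,0,0,0]

```text
time: 3.97
tcp_pos: [0.597, -0.1, 0.058]
eef_rot: [-0.011, 0.707, 0.011, 0.707]
wrist_force: [0.3, 0.7, 0.2]
finger_gap: 1.0
```

Emit:
drive_tool:
  plan:
    - [0,0,-0.002,0,0]
    - [-0.002,0,-0.004,0,0]
    - [-0.003,0,-0.005,0,0]

```text
time: 4.22
tcp_pos: [0.5866, -0.1003, 0.063]
eef_rot: [-0.011, 0.707, 0.011, 0.707]
wrist_force: [0.5, -0.1, -1.0]
finger_gap: 0.998
```

```bash
python3 -c "
from h import *
st()
cv2.imwrite('pics/w2.png',ctrl.read_camera('wrist')[:,:,::-1])"
```

```text
t 4.22 tcp [ 0.5866 -0.1003  0.063 ] yaw_y 0.0303 F [ 0.5 -0.1 -1. ] gap 1.0
```

View pics/w2.png

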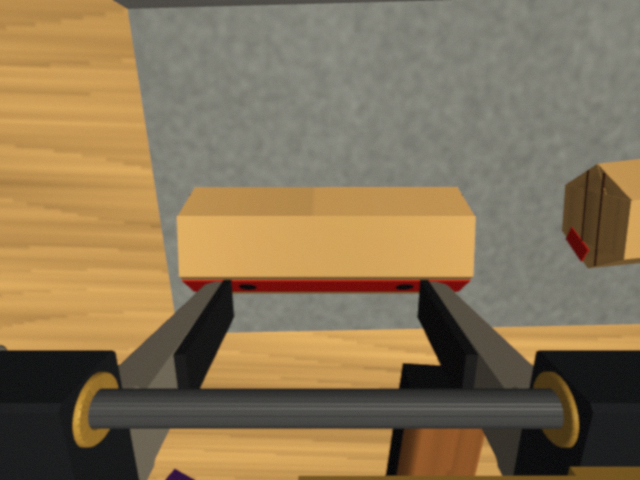

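```bash
python3 -c "
from h import *
o,R,y=st()
im=ctrl.read_camera('wrist')[:,:,::-1].copy();m=ctrl.camera_model('wrist')
for dz,col in((-.01,(0,255,0)),(0,(255,0,0)),(.01,(0,255,255))):
  P=[o['tcp_pos']+R@np.array([0,s*.046,dz]) for s in(-1,1)]
  for q in proj(m,P): print(dz,q); cv2.circle(im,tuple(int(round(v)) for v in q),2,col,-1)
q=proj(m,xf(hexm(),.571,-.1006,.0305)); 
for v in q: cv2.circle(im,tuple(int(round(u)) for u in v),3,(255,0,255),1)
cv2.imwrite('pics/w3.png',im[100:400])"
```

```text
t 4.27 tcp [ 0.5857 -0.1004  0.0634] yaw_y 0.0304 F [ 1.  -0.2 -0.2] gap 1.0
-0.01 [229.59757584 279.34977624]
-0.01 [419.39685354 279.44678038]
0 [231.07343745 298.18339284]
0 [417.92932698 298.28126819]
0.01 [232.50422586 316.44182583]
0.01 [416.50662464 316.54047433]
```

View pics/w3.png

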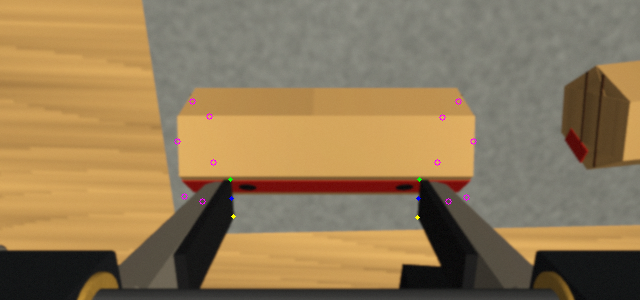

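```bash
python3 -c "
from h import *
im=ctrl.read_camera('side')[:,:,::-1]
cv2.imwrite('pics/s3.png',cv2.resize(im[190:270,270:390],None,fx=6.5,fy=6.5,interpolation=cv2.INTER_CUBIC))
im=ctrl.read_camera('top')[:,:,::-1]
cv2.imwrite('pics/t3.png',cv2.resize(im[200:310,300:420],None,fx=5,fy=5,interpolation=cv2.INTER_CUBIC))"
```

```text
(no output)
```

View pics/s3.png

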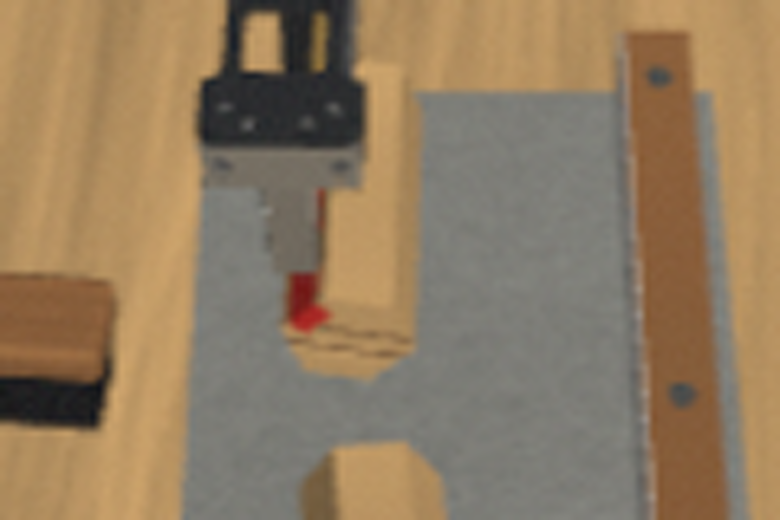

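Emit:
drive_tool:
  plan:
    - [-0.002,0,-0.0055,0,0]
    - [-0.0015,0,-0.0057,0,0]
    - [-0.001,0,-0.006,0,0]

```text
time: 4.67
tcp_pos: [0.5686, -0.1008, 0.0673]
eef_rot: [-0.011, 0.707, 0.011, 0.707]
wrist_force: [-0.3, -0.3, 0.1]
finger_gap: 1.0
```

```bash
python3 -c "
from h import *
st()
im=ctrl.read_camera('side')[:,:,::-1]
a=cv2.resize(im[190:270,270:390],None,fx=5,fy=5,interpolation=cv2.INTER_CUBIC)
cv2.imwrite('pics/s4.png',a)
cv2.imwrite('pics/w4.png',ctrl.read_camera('wrist')[:,:,::-1])"
```

```text
t 4.67 tcp [ 0.5686 -0.1008  0.0673] yaw_y 0.0304 F [-0.3 -0.3  0.1] gap 1.0
```

View pics/s4.png

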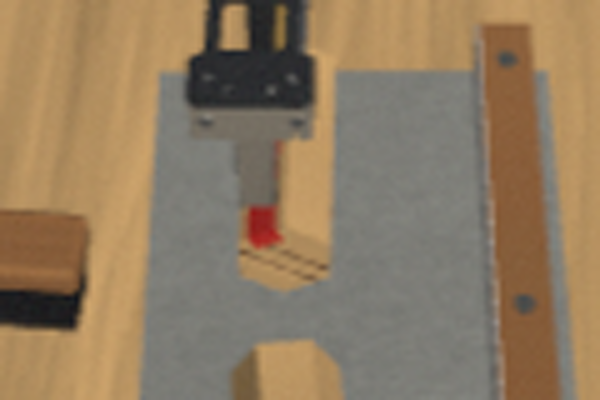

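View pics/w4.png

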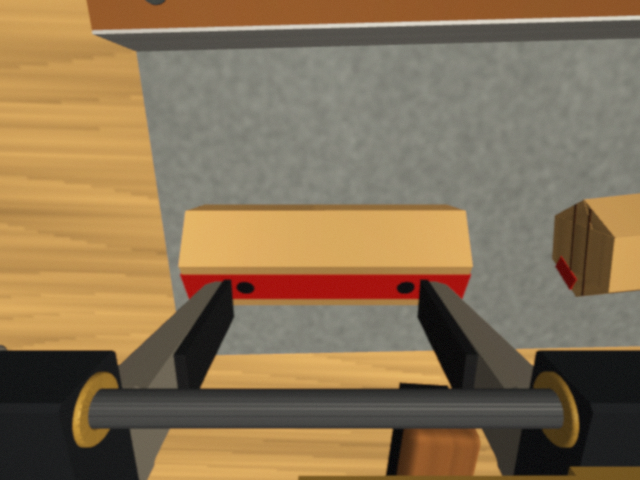

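Emit:
drive_tool:
  plan:
    - [-0.0005,0,-0.006,0,0]
    - [0,0,-0.006,0,0]
    - [0,0,-0.006,0,0]
    - [0,0,-0.004,0,0]
    - [0,0,0,0,0]

```text
time: 5.18
tcp_pos: [0.5461, -0.1013, 0.0673]
eef_rot: [-0.01, 0.707, 0.011, 0.707]
wrist_force: [-0.6, 0.1, 0.6]
finger_gap: 0.999
```

```bash
python3 -c "
from h import *
st()
cv2.imwrite('pics/w5.png',ctrl.read_camera('wrist')[:,:,::-1])"
```

```text
t 5.18 tcp [ 0.5461 -0.1013  0.0673] yaw_y 0.0299 F [-0.6  0.1  0.6] gap 1.0
```

View pics/w5.png

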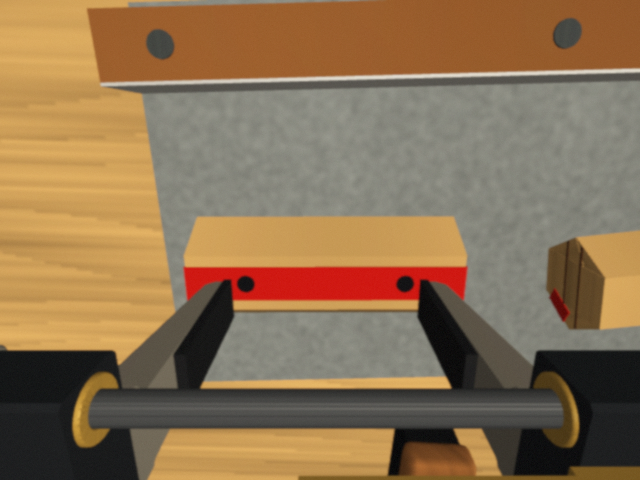

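Emit:
drive_tool:
  plan:
    - [-0.003,0,0.015,-0.024,0]
    - [0,0,0.02,0,0]
    - [0,0,0.015,0,0]
    - [0.01,0,0,0,0]
    - [0.015,0,0,0,0]

```text
time: 5.65
tcp_pos: [0.5988, -0.0996, 0.0464]
eef_rot: [-0.02, 0.706, 0.019, 0.708]
wrist_force: [-0.3, 0.7, -0.1]
finger_gap: 0.997
```

Emit:
drive_tool:
  plan:
    - [0.015,0,0,0,0]
    - [0.005,0,0,0,0]
    - [0,0,0,0,0]
    - [0,0,0,0,0]

```text
time: 5.98
tcp_pos: [0.5966, -0.099, 0.0254]
eef_rot: [-0.019, 0.707, 0.019, 0.707]
wrist_force: [0.7, -0.1, -0.3]
finger_gap: 1.003
```

```bash
python3 -c "
from h import *
to(.514,-.104,.027,.054)
cams=['top','side']
for c in cams: ctrl.read_camera(c)
for n,P in (('blank_a',(.54,-.10,.05)),('blank_b',(.539,.11,.05))):
  for c in cams: print(n,c,fit([c],[pick(c,n,P)],blank,[P[0],P[1],.08],[.01,.01,.1]))
cv2.imwrite('pics/w6.png',ctrl.read_camera('wrist')[:,:,::-1])"
```

```text
t 5.98 tcp [ 0.5966 -0.099   0.0254] yaw_y 0.0541 F [ 0.7 -0.1 -0.3] gap 1.0
R
 [[-0.001 -0.054  0.999]
 [ 0.     0.999  0.054]
 [-1.     0.    -0.001]]
delta tool [-0.0016 -0.0005 -0.0827] turn about tool x 0.0001
delta after turn [-0.0016 -0.0005 -0.0827]
top blank_a [(0.63, 359, 245, np.int64(492)), (0.8, 270, 252, np.int64(1300))]
blank_a top (array([ 0.54724535, -0.10329409, -0.0836921 ]), np.float64(0.640087783467447))
side blank_a [(0.62, 332, 224, np.int64(888)), (0.57, 329, 287, np.int64(1252))]
blank_a side (array([ 0.54088158, -0.10324971,  0.04021573]), np.float64(0.07979274611398968))
top blank_b [(0.8, 270, 252, np.int64(1300)), (0.63, 359, 245, np.int64(492))]
blank_b top (array([0.53925237, 0.10817562, 0.14922508]), np.float64(0.05051244509516839))
side blank_b [(0.57, 329, 287, np.int64(1252)), (0.62, 332, 224, np.int64(888))]
blank_b side (array([0.53780185, 0.10809182, 0.11892818]), np.float64(0.03914044512663084))
```

View pics/w6.png

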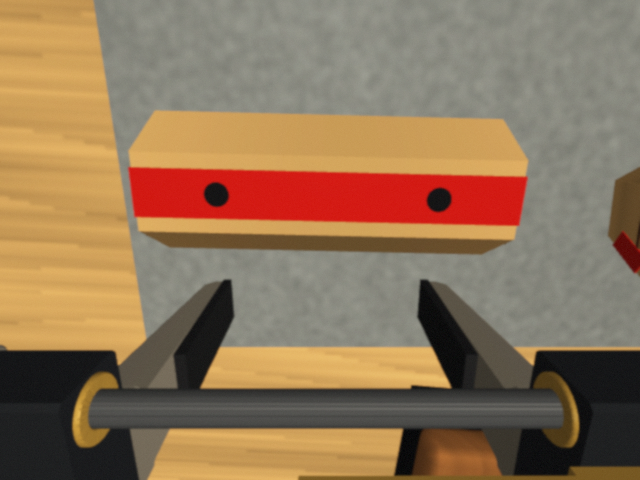

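Emit:
drive_tool:
  plan:
    - [0,0,-0.006,0,0]
    - [0,0,-0.006,0,0]
    - [0,0,-0.006,0,0]
    - [0,0,-0.006,0,0]
    - [0,0,-0.006,0,0]

```text
time: 6.75
tcp_pos: [0.5666, -0.1007, 0.0257]
eef_rot: [-0.019, 0.707, 0.019, 0.707]
wrist_force: [0.7, 0.7, 0.1]
finger_gap: 0.998
```

Emit:
drive_tool:
  plan:
    - [0,0,-0.006,0,0]
    - [0,0,-0.006,0,0]
    - [0,0,-0.006,0,0]
    - [0,0,-0.006,0,0]
    - [0,0,-0.006,0,0]

```text
time: 7.17
tcp_pos: [0.5366, -0.1024, 0.0256]
eef_rot: [-0.019, 0.707, 0.019, 0.707]
wrist_force: [1.3, -0.3, 0.0]
finger_gap: 0.998
```

Emit:
drive_tool:
  plan:
    - [0,0,-0.005,0,0]
    - [0,0,-0.005,0,0]
    - [0,0,-0.003,0,0]
    - [0,0,-0.002,0,0]
    - [0,0,0,0,0]

```text
time: 7.58
tcp_pos: [0.5217, -0.1031, 0.0255]
eef_rot: [-0.019, 0.707, 0.019, 0.707]
wrist_force: [0.0, -0.5, -0.2]
finger_gap: 1.0
```

```bash
python3 -c "
from h import *
to(.514,-.104,.027,.054)
cv2.imwrite('pics/w7.png',ctrl.read_camera('wrist')[:,:,::-1])"
```

```text
t 7.58 tcp [ 0.5217 -0.1031  0.0255] yaw_y 0.0541 F [ 0.  -0.5 -0.2] gap 1.0
R
 [[-0.001 -0.054  0.999]
 [ 0.     0.999  0.054]
 [-1.     0.    -0.001]]
delta tool [-0.0015 -0.0005 -0.0078] turn about tool x 0.0001
delta after turn [-0.0015 -0.0005 -0.0078]
```

View pics/w7.png

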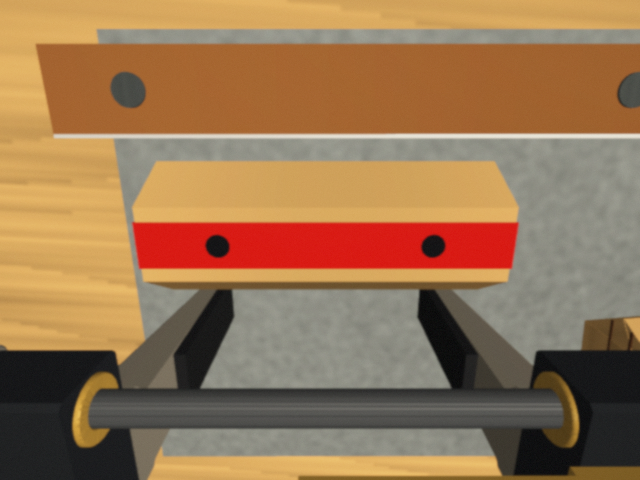

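Stripe up and parallel to the fence; a gap of about 8 mm remains (rows 137–160). I'll creep it in.

Emit:
drive_tool:
  plan:
    - [0,0,-0.003,0,0]
    - [0,0,-0.002,0,0]
    - [0,0,-0.002,0,0]
    - [0,0,-0.001,0,0]

```text
time: 7.97
tcp_pos: [0.5141, -0.1036, 0.0256]
eef_rot: [-0.019, 0.707, 0.019, 0.707]
wrist_force: [0.6, -0.2, -0.5]
finger_gap: 1.001
```

Emit:
drive_tool:
  plan:
    - [0,0,-0.001,0,0]
    - [0,0,-0.001,0,0]
    - [0,0,0,0,0]

```text
time: 8.22
tcp_pos: [0.5121, -0.1037, 0.0256]
eef_rot: [-0.019, 0.707, 0.019, 0.707]
wrist_force: [-0.4, -0.5, 0.1]
finger_gap: 1.002
```

Emit:
drive_tool:
  plan:
    - [0,0,-0.001,0,0]
    - [0,0,-0.001,0,0]
    - [0,0,0,0,0]

```text
time: 8.47
tcp_pos: [0.5116, -0.1039, 0.0261]
eef_rot: [-0.019, 0.706, 0.019, 0.708]
wrist_force: [4.4, 1.5, -2.1]
finger_gap: 0.998
```

```bash
python3 -c "
from h import *
st()
cv2.imwrite('pics/w8.png',ctrl.read_camera('wrist')[:,:,::-1])"
```

```text
t 8.47 tcp [ 0.5116 -0.1039  0.0261] yaw_y 0.0537 F [ 4.4  1.5 -2.1] gap 1.0
```

View pics/w8.png

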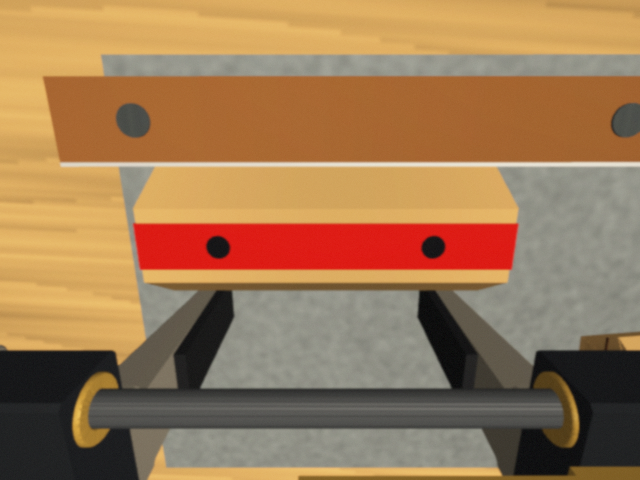

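Emit:
drive_tool:
  plan:
    - [0,0,-0.001,0,0]
    - [0,0,0,0,0]

```text
time: 8.68
tcp_pos: [0.5115, -0.1039, 0.0265]
eef_rot: [-0.019, 0.705, 0.019, 0.709]
wrist_force: [7.0, 2.4, -1.9]
finger_gap: 1.001
```

Emit:
drive_tool:
  plan:
    - [0,0,0.005,0,0]
    - [0,0,0.015,0,0]
    - [0,0,0.02,0,0]
    - [-0.03,0,0.01,0,0]
    - [-0.04,0,0.01,0,0]

```text
time: 9.1
tcp_pos: [0.5658, -0.0992, 0.0918]
eef_rot: [-0.018, 0.711, 0.021, 0.703]
wrist_force: [0.4, -1.2, -0.8]
finger_gap: 1.0
```

```bash
python3 -c "
from h import *
# b centre .5385,.109 yaw .145
c=np.array([.5385,.109]);a=.145
p=c+.045*np.array([np.cos(a),np.sin(a)]);print(p)
to(p[0],p[1],.1,a)"
```

```text
[0.58302777 0.11550216]
t 9.1 tcp [ 0.5658 -0.0992  0.0918] yaw_y 0.0544 F [ 0.4 -1.2 -0.8] gap 1.0
R
 [[-0.011 -0.054  0.998]
 [ 0.004  0.999  0.054]
 [-1.     0.004 -0.011]]
delta tool [-0.0076  0.2134  0.0288] turn about tool x -0.0906
delta after turn [-0.0079  0.2099  0.048 ]
```

Emit:
drive_tool:
  plan:
    - [0,0.036,0.007,-0.0182,0]
    - [0,0.036,0.007,-0.0182,0]
    - [0,0.036,0.007,-0.0182,0]
    - [0,0.036,0.006,-0.0182,0]
    - [0,0.036,0.006,-0.0182,0]

```text
time: 9.52
tcp_pos: [0.5851, 0.083, 0.0953]
eef_rot: [-0.052, 0.706, 0.051, 0.705]
wrist_force: [-0.5, -0.2, -1.4]
finger_gap: 0.997
```

Emit:
drive_tool:
  plan:
    - [0,0.02,0.004,0,0]
    - [0,0.01,0.003,0,0]
    - [0,0,0,0,0]
    - [0,0,0,0,0]

```text
time: 9.85
tcp_pos: [0.5881, 0.1116, 0.0953]
eef_rot: [-0.052, 0.706, 0.051, 0.705]
wrist_force: [0.7, 0.5, -0.0]
finger_gap: 1.003
```

```bash
python3 -c "
from h import *
to(.583,.1155,.058,.145)
cv2.imwrite('pics/w9.png',ctrl.read_camera('wrist')[:,:,::-1])"
```

```text
t 9.85 tcp [0.5881 0.1116 0.0953] yaw_y 0.1457 F [ 0.7  0.5 -0. ] gap 1.0
R
 [[-0.001 -0.145  0.989]
 [-0.001  0.989  0.145]
 [-1.    -0.001 -0.001]]
delta tool [ 0.0373  0.0046 -0.0045] turn about tool x 0.0007
delta after turn [ 0.0373  0.0046 -0.0045]
```

View pics/w9.png

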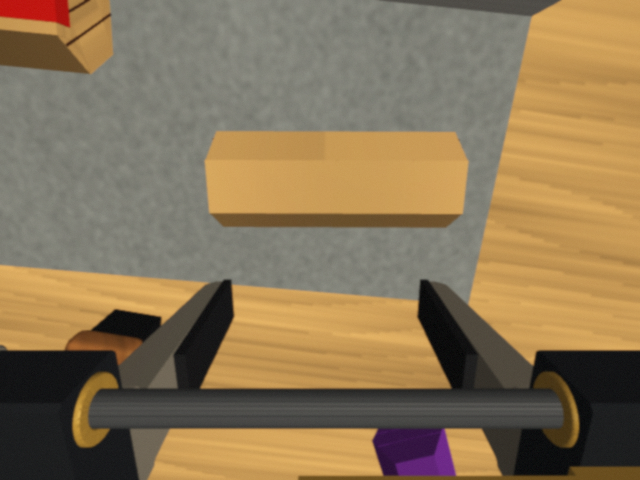

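Emit:
drive_tool:
  plan:
    - [0.015,0.005,-0.002,0,0]
    - [0.012,0,-0.002,0,0]
    - [0.01,0,-0.002,0,0]
    - [0,0,0,0,0]
    - [0,0,0,0,0]

```text
time: 10.32
tcp_pos: [0.5808, 0.1155, 0.0576]
eef_rot: [-0.051, 0.706, 0.051, 0.704]
wrist_force: [0.7, -0.4, -0.2]
finger_gap: 0.999
```

```bash
python3 -c "
from h import *
c=np.array([.5385,.109]);a=.145
p=c+.0268*np.array([np.cos(a),np.sin(a)])
to(p[0],p[1],.058,.145)"
```

```text
t 10.32 tcp [0.5808 0.1155 0.0576] yaw_y 0.1442 F [ 0.7 -0.4 -0.2] gap 1.0
R
 [[-0.002 -0.144  0.99 ]
 [-0.     0.99   0.144]
 [-1.     0.    -0.002]]
delta tool [-0.0004 -0.0003 -0.016 ] turn about tool x -0.0008
delta after turn [-0.0004 -0.0003 -0.016 ]
```

Approach, then the same arc as with blank_a.

Emit:
drive_tool:
  plan:
    - [0,0,-0.006,0,0]
    - [0,0,-0.006,0,0]
    - [0,0,-0.005,0,0]
    - [-0.001,0,-0.003,0,0]
    - [-0.002,0,-0.004,0,0]

```text
time: 10.73
tcp_pos: [0.558, 0.1129, 0.0622]
eef_rot: [-0.051, 0.705, 0.051, 0.706]
wrist_force: [0.2, 0.3, 0.2]
finger_gap: 0.997
```

Emit:
drive_tool:
  plan:
    - [-0.003,0,-0.005,0,0]
    - [-0.002,0,-0.0055,0,0]
    - [-0.0015,0,-0.0057,0,0]
    - [-0.001,0,-0.006,0,0]

```text
time: 11.07
tcp_pos: [0.5354, 0.1096, 0.0694]
eef_rot: [-0.051, 0.705, 0.051, 0.705]
wrist_force: [-0.1, -0.7, 0.7]
finger_gap: 1.002
```

```bash
python3 -c "
from h import *
st()
cv2.imwrite('pics/w10.png',ctrl.read_camera('wrist')[:,:,::-1])"
```

```text
t 11.07 tcp [0.5354 0.1096 0.0694] yaw_y 0.1453 F [-0.1 -0.7  0.7] gap 1.0
```

View pics/w10.png

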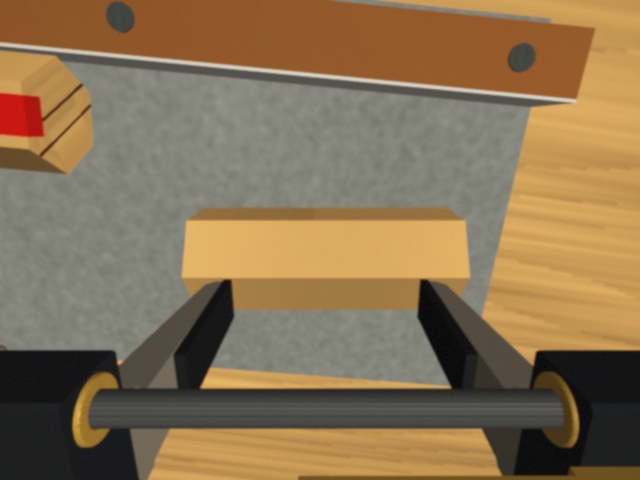

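It is tipping; I'll carry it past balance.

Emit:
drive_tool:
  plan:
    - [-0.0005,0,-0.006,0,0]
    - [0,0,-0.006,0,0]
    - [0,0,-0.006,0,0]
    - [0,0,-0.003,0,0]
    - [0,0,0,0,0]

```text
time: 11.53
tcp_pos: [0.5143, 0.1065, 0.0694]
eef_rot: [-0.051, 0.706, 0.051, 0.705]
wrist_force: [0.3, 0.2, 0.1]
finger_gap: 0.997
```

```bash
python3 -c "
from h import *
st()
cv2.imwrite('pics/w11.png',ctrl.read_camera('wrist')[:,:,::-1])"
```

```text
t 11.53 tcp [0.5143 0.1065 0.0694] yaw_y 0.1452 F [0.3 0.2 0.1] gap 1.0
```

View pics/w11.png

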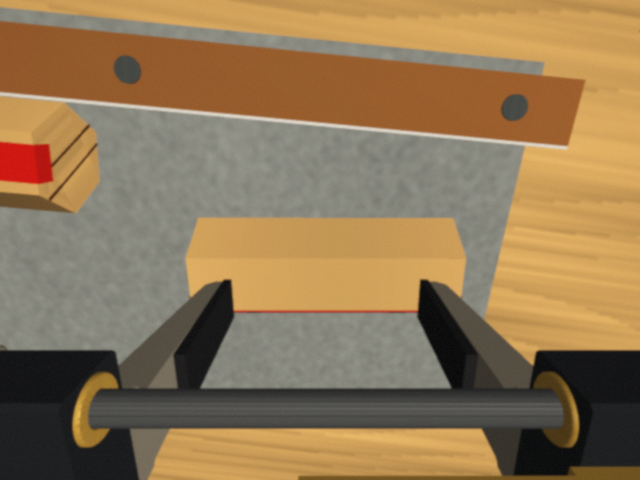

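Emit:
drive_tool:
  plan:
    - [-0.003,0,0.015,0,0]
    - [0,0,0.02,0,0]
    - [0,0,0.015,0,0]
    - [0,0,0,0,0]
    - [0,0,0,0,0]

```text
time: 12.0
tcp_pos: [0.5649, 0.1138, 0.0725]
eef_rot: [-0.051, 0.705, 0.051, 0.705]
wrist_force: [0.3, 0.0, -0.3]
finger_gap: 0.999
```

```bash
python3 -c "
from h import *
st()
cams=['top','side']
for c in cams: ctrl.read_camera(c)
for n,P in (('blank_b',(.51,.105,.05)),('blank_a',(.473,-.1,.05))):
  for c in cams: print(n,c,fit([c],[pick(c,n,P)],blank,[P[0],P[1],.08],[.01,.01,.1]))
cv2.imwrite('pics/w12.png',ctrl.read_camera('wrist')[:,:,::-1])"
```

```text
t 12.0 tcp [0.5649 0.1138 0.0725] yaw_y 0.1453 F [ 0.3  0.  -0.3] gap 1.0
top blank_b [(0.92, 272, 262, np.int64(969)), (0.91, 189, 346, np.int64(1273))]
blank_b top (array([0.51224801, 0.10564156, 0.12730973]), np.float64(0.2970225127087872))
side blank_b [(0.7, 341, 287, np.int64(1129)), (0.56, 356, 224, np.int64(815))]
blank_b side (array([0.50957749, 0.10414095, 0.13817236]), np.float64(0.1322059953881629))
top blank_a [(0.92, 272, 262, np.int64(969)), (0.66, 377, 141, np.int64(1263))]
blank_a top (array([ 0.473, -0.1  ,  0.08 ]), np.float64(1.0))
side blank_a [(0.56, 356, 224, np.int64(815)), (0.7, 341, 287, np.int64(1129))]
blank_a side (array([ 0.47484465, -0.1141838 ,  0.03767537]), np.float64(0.1492693110647182))
```

View pics/w12.png

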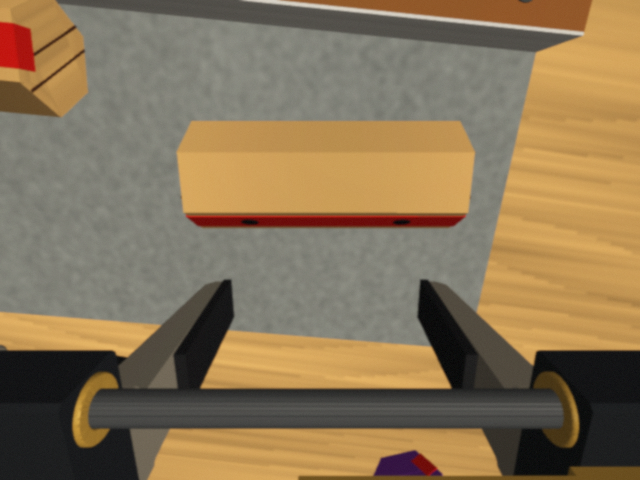

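Emit:
drive_tool:
  plan:
    - [0.008,0,-0.003,0,0]
    - [0.006,0,-0.003,0,0]
    - [0,0,0,0,0]
    - [0,0,0,0,0]

```text
time: 12.68
tcp_pos: [0.5576, 0.113, 0.0576]
eef_rot: [-0.051, 0.706, 0.051, 0.705]
wrist_force: [-0.1, 0.7, 0.6]
finger_gap: 0.999
```

```bash
python3 -c "
from h import *
c=np.array([.5095,.104]);a=.145
p=c+.0268*np.array([np.cos(a),np.sin(a)])
to(p[0],p[1],.058,.145)"
```

```text
t 12.68 tcp [0.5576 0.113  0.0576] yaw_y 0.1452 F [-0.1  0.7  0.6] gap 1.0
R
 [[-0.002 -0.145  0.989]
 [ 0.     0.989  0.145]
 [-1.     0.    -0.002]]
delta tool [-0.0004 -0.0019 -0.0221] turn about tool x 0.0002
delta after turn [-0.0004 -0.0019 -0.0221]
```

Emit:
drive_tool:
  plan:
    - [0,0,-0.008,0,0]
    - [0,0,-0.008,0,0]
    - [0,0,-0.006,0,0]
    - [-0.001,0,-0.003,0,0]
    - [-0.002,0,-0.004,0,0]

```text
time: 13.1
tcp_pos: [0.5297, 0.1087, 0.0619]
eef_rot: [-0.051, 0.705, 0.051, 0.705]
wrist_force: [0.3, -0.2, -0.7]
finger_gap: 0.998
```

Emit:
drive_tool:
  plan:
    - [-0.003,0,-0.005,0,0]
    - [-0.002,0,-0.0055,0,0]
    - [-0.0015,0,-0.0057,0,0]
    - [-0.001,0,-0.006,0,0]

```text
time: 13.43
tcp_pos: [0.5076, 0.1055, 0.0695]
eef_rot: [-0.051, 0.705, 0.051, 0.705]
wrist_force: [-0.1, -0.4, 0.3]
finger_gap: 1.004
```

```bash
python3 -c "
from h import *
st()
cv2.imwrite('pics/w13.png',ctrl.read_camera('wrist')[:,:,::-1])"
```

```text
t 13.43 tcp [0.5076 0.1055 0.0695] yaw_y 0.1452 F [-0.1 -0.4  0.3] gap 1.0
```

View pics/w13.png

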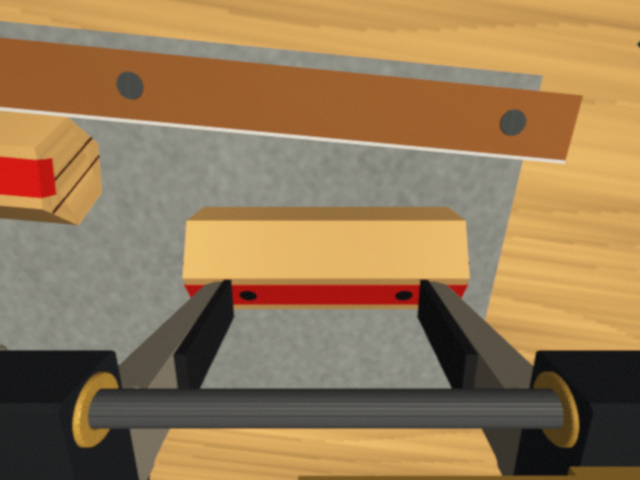

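Emit:
drive_tool:
  plan:
    - [-0.0005,0,-0.006,0,0]
    - [0,0,-0.006,0,0]
    - [0,0,-0.006,0,0]
    - [0,0,-0.002,0,0]
    - [0,0,0,0,0]

```text
time: 13.9
tcp_pos: [0.4876, 0.1026, 0.0694]
eef_rot: [-0.051, 0.705, 0.051, 0.705]
wrist_force: [0.2, 1.3, -0.4]
finger_gap: 0.997
```

```bash
python3 -c "
from h import *
st()
cv2.imwrite('pics/w14.png',ctrl.read_camera('wrist')[:,:,::-1])"
```

```text
t 13.9 tcp [0.4876 0.1026 0.0694] yaw_y 0.1451 F [ 0.2  1.3 -0.4] gap 1.0
```

View pics/w14.png

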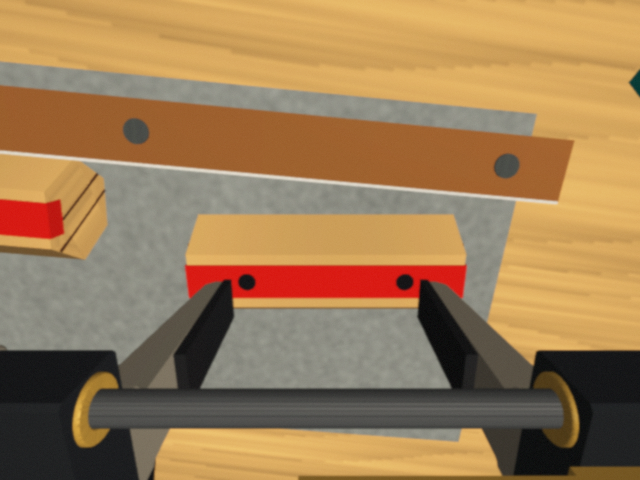

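Emit:
drive_tool:
  plan:
    - [-0.003,0,0.015,0,0]
    - [0,0,0.02,0,0]
    - [0,0,0.02,0.045,0]
    - [0.01,0,0,0.046,0]
    - [0.015,0,0,0,0]

```text
time: 14.37
tcp_pos: [0.5457, 0.1107, 0.049]
eef_rot: [-0.019, 0.705, 0.018, 0.709]
wrist_force: [0.3, 0.0, -0.0]
finger_gap: 1.0
```

Emit:
drive_tool:
  plan:
    - [0.015,0,0,0,0]
    - [0.006,0,0,0,0]
    - [0,0,0,0,0]
    - [0,0,0,0,0]

```text
time: 14.7
tcp_pos: [0.5427, 0.1106, 0.0267]
eef_rot: [-0.019, 0.707, 0.019, 0.707]
wrist_force: [0.7, 0.1, 1.2]
finger_gap: 1.0
```

```bash
python3 -c "
from h import *
# final tcp at same jig x as a's contact
n=np.array([np.cos(.054),np.sin(.054)]); t=np.array([-n[1],n[0]])
p=np.array([.5116,-.1039])+t*.207; print(p)
to(p[0],p[1],.026,.054)
cv2.imwrite('pics/w15.png',ctrl.read_camera('wrist')[:,:,::-1])"
```

```text
[0.50042743 0.10279827]
t 14.7 tcp [0.5427 0.1106 0.0267] yaw_y 0.0542 F [0.7 0.1 1.2] gap 1.0
R
 [[-0.    -0.054  0.999]
 [-0.     0.999  0.054]
 [-1.     0.    -0.   ]]
delta tool [ 0.0007 -0.0055 -0.0427] turn about tool x 0.0002
delta after turn [ 0.0007 -0.0055 -0.0427]
```

View pics/w15.png

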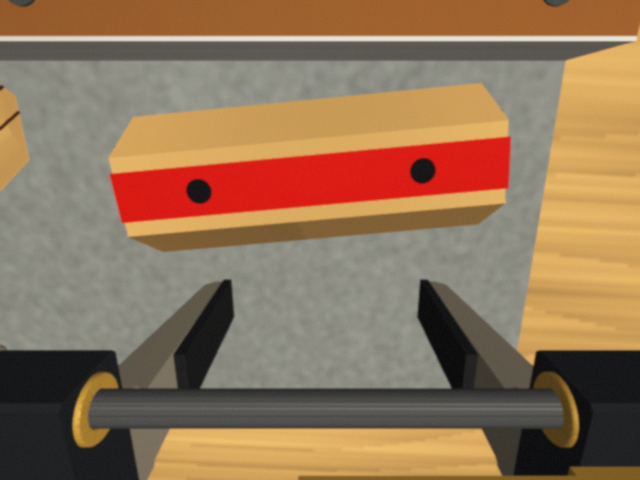

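Emit:
drive_tool:
  plan:
    - [0,-0.005,-0.005,0,0]
    - [0,0,-0.005,0,0]
    - [0,0,-0.005,0,0]
    - [0,0,-0.004,0,0]
    - [0,0,-0.004,0,0]

```text
time: 15.17
tcp_pos: [0.5197, 0.1043, 0.0269]
eef_rot: [-0.019, 0.707, 0.019, 0.707]
wrist_force: [0.7, 0.2, -0.7]
finger_gap: 0.995
```

Emit:
drive_tool:
  plan:
    - [0,0,-0.004,0,0]
    - [0,0,-0.004,0,0]
    - [0,0,-0.003,0,0]
    - [0,0,-0.002,0,0]
    - [0,0,0,0,0]

```text
time: 15.58
tcp_pos: [0.5067, 0.1037, 0.0266]
eef_rot: [-0.019, 0.707, 0.019, 0.707]
wrist_force: [0.6, 0.5, -0.7]
finger_gap: 1.0
```

```bash
python3 -c "
from h import *
to(.5004,.1028,.026,.054)
cv2.imwrite('pics/w16.png',ctrl.read_camera('wrist')[:,:,::-1])"
```

```text
t 15.58 tcp [0.5067 0.1037 0.0266] yaw_y 0.0542 F [ 0.6  0.5 -0.7] gap 1.0
R
 [[-0.    -0.054  0.999]
 [ 0.     0.999  0.054]
 [-1.     0.    -0.   ]]
delta tool [ 0.0006 -0.0006 -0.0063] turn about tool x 0.0002
delta after turn [ 0.0006 -0.0006 -0.0063]
```

View pics/w16.png

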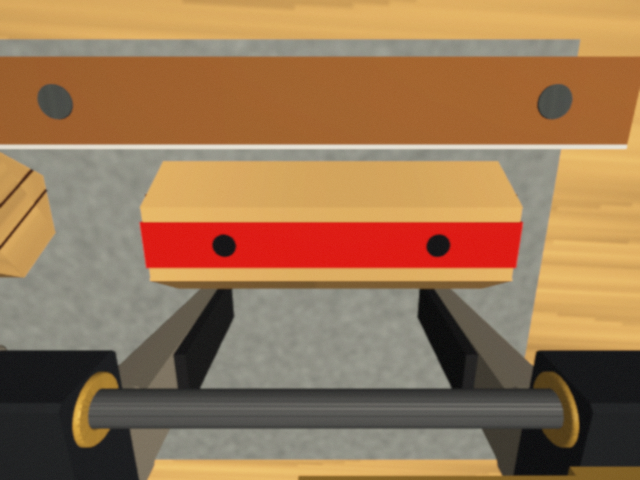

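Emit:
drive_tool:
  plan:
    - [0,0,-0.002,0,0]
    - [0,0,-0.002,0,0]
    - [0,0,-0.001,0,0]
    - [0,0,-0.001,0,0]
    - [0,0,0,0,0]

```text
time: 16.05
tcp_pos: [0.5008, 0.1034, 0.0266]
eef_rot: [-0.019, 0.707, 0.019, 0.707]
wrist_force: [-0.1, -0.3, 0.0]
finger_gap: 1.004
```

Emit:
drive_tool:
  plan:
    - [0,0,-0.001,0,0]
    - [0,0,-0.001,0,0]
    - [0,0,0,0,0]

```text
time: 16.3
tcp_pos: [0.5004, 0.1033, 0.0272]
eef_rot: [-0.019, 0.706, 0.019, 0.708]
wrist_force: [4.6, 0.0, -0.2]
finger_gap: 1.001
```

Contact, at the same fence distance as blank_a (x 0.5004 predicted). One more millimetre to seat it, then back off and check both.

Emit:
drive_tool:
  plan:
    - [0,0,-0.001,0,0]
    - [0,0,0,0,0]

```text
time: 16.47
tcp_pos: [0.5003, 0.1032, 0.0276]
eef_rot: [-0.019, 0.705, 0.019, 0.709]
wrist_force: [6.7, 1.6, -1.1]
finger_gap: 0.996
```

Emit:
drive_tool:
  plan:
    - [0,0,0.005,0,0]
    - [0,0,0.015,0,0]
    - [0,0,0.03,0,0]
    - [-0.03,0,0.03,0,0]
    - [-0.04,-0.01,0.01,0,0]

```text
time: 16.88
tcp_pos: [0.5862, 0.0992, 0.0919]
eef_rot: [-0.019, 0.71, 0.02, 0.704]
wrist_force: [1.8, -0.2, -0.2]
finger_gap: 1.0
```

Emit:
drive_tool:
  plan:
    - [-0.03,-0.028,0,0,0]
    - [-0.03,-0.028,0,0,0]
    - [-0.01,-0.035,0,0,0]
    - [0,0,0,0,0]
    - [0,0,0,0,0]

```text
time: 17.3
tcp_pos: [0.5924, 0.006, 0.1656]
eef_rot: [-0.018, 0.707, 0.018, 0.707]
wrist_force: [-0.9, 0.0, -0.3]
finger_gap: 1.0
```

```bash
python3 -c "
from h import *
st()
cams=['side','top']
ims={c:ctrl.read_camera(c) for c in cams}
for n,P in (('blank_b',(.463,.105,.05)),('blank_a',(.473,-.1,.05))):
  x,f=fit(['side'],[pick('side',n,P)],blank,[P[0],P[1],.054],[.01,.01,.1]);print(n,x,f)
  d=x[:2]-np.array([.4385,.002]);c,s=np.cos(.054),np.sin(.054);print('jig',c*d[0]+s*d[1],-s*d[0]+c*d[1],x[2]-.054)
cv2.imwrite('pics/s17.png',cv2.resize(ims['side'][180:340,250:430,::-1],None,fx=3.7,fy=3.7,interpolation=cv2.INTER_CUBIC))
cv2.imwrite('pics/w17.png',ctrl.read_camera('wrist')[:,:,::-1])"
```

```text
t 17.3 tcp [0.5924 0.006  0.1656] yaw_y 0.0513 F [-0.9  0.  -0.3] gap 1.0
side blank_b [(0.85, 359, 286, np.int64(1254)), (0.95, 356, 223, np.int64(912))]
blank_b [0.46229133 0.09978741 0.06407487] 0.04144282425172674
jig 0.029034609123471136 0.09636075844668741 0.010074870721938821
side blank_a [(0.95, 356, 223, np.int64(912)), (0.85, 359, 286, np.int64(1254))]
blank_a [ 0.47202901 -0.11028444  0.06875247] 0.06843718079673133
jig 0.027419718642523915 -0.11393045304394847 0.014752470026781143
```

View pics/w17.png

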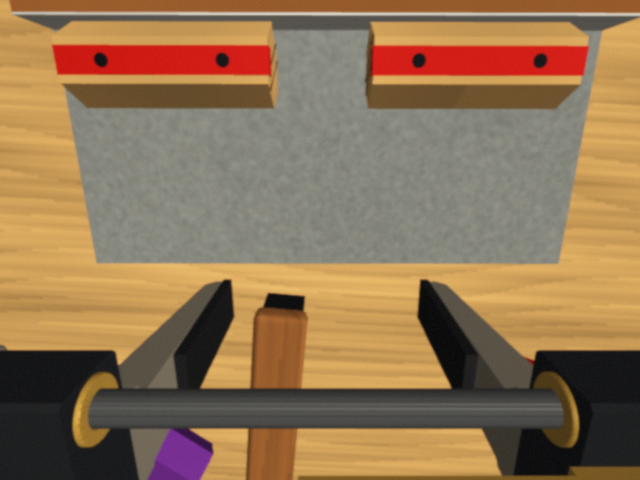

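View pics/s17.png

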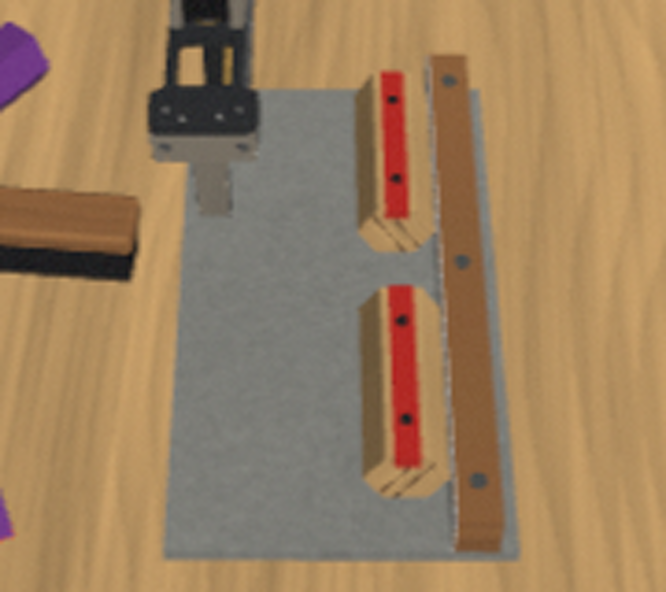

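```bash
python3 -c "
from station import ctrl
print(ctrl.hand_in())"
```

```text
the job is handed in; nothing more can be done
None
```

Both blanks now lie with the red stripe on top, pushed against the jig's fence, and the job was handed in at about 17.5 s of the 61 s allowed. I used the open gripper's two fingertips to tip blank_a over one flat and blank_b over two. I then slid each one at mid-height until it pressed the fence with about 7 N. Neither blank was gripped or lifted.

**Last checks:**
- **Stripe:** the wrist and side pictures show both stripes on top and both blanks parallel to the fence.
- **Distance from fence:** the side-camera fit puts blank_a at x ≈ 27.4 mm and blank_b at x ≈ 29.0 mm in the jig frame. Both are within the 22 to 33.4 mm limits.
- **Angle to the fence:** the same fit gives 0.015 rad for blank_a and 0.010 rad for blank_b, against a limit of 0.06 rad.
- **Drill, chisel and brush:** I never touched them, but I did not re-measure their positions at the end.

**Disagreements along the way:**
- The top-camera fits were poor whenever the arm hid part of a blank, so I relied on the side and wrist views instead.
- The side camera put blank_a about 10 mm further along the fence than I expected. That direction isn't judged, so I did not follow it up.

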